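Drift the pump cover into line and fit its bolt

TASK

The cover of the wine pump has slid out of place in its guides, so its two holes no longer line up with the holes in the flange hidden beneath. Put the red-handled tapered drift pin through the cover's hole with the red marks beside it, feel for the flange hole by sliding the cover with it, and work it down until its collar sits flush on the cover; then put the brass bolt fully home in the other hole and leave both in place. Be gentle, do not force either one, and leave the wine bottle, glass, grease tin and spanner where they are.

Things in the scene. Friction and masses are not known exactly. Their poses are not given: they have to be found in the camera images.
- pump: Blue and dark steel wine pump fixed to the bench, cover face up, 168 (x) by 208 (y) by 77 mm high, with a hose stub on its +x side. Origin: centre of its underside. Hidden under the cover, turned as the pump is, lies its fixed steel flange, whose place is not measured, with two 14 mm holes 40 mm deep in the same pattern as the cover's two holes.
- cover: Aluminium cover plate on the pump, 146 by 184 by 8 mm, top about 68.5 mm above the bench. Origin: centre of its underside. It can only slide along its x (the pump's x) between two guides along its edges (5 mm higher than its top, screws 3 mm more), 18 mm either way from the pump's centre, stiffly: 3 N moves it, and it stays where left. A round boss at x +30, y +35 stands 7 mm above it.
- drift_hole (a point): Centre of the mouth (top face) of the cover's 14 mm through hole for the drift pin, at x +30, y -55, z +8 mm in the cover's frame, on the boss's side of the cover (+x). At the start the flange's hole below lies 5 to 12 mm to one side or the other along the sliding direction; only feel (or a look down the hole) tells the side and the amount.
- bolt_hole (a point): Centre of the mouth (top face) of the cover's 14 mm through hole for the bolt, at x -30, y +35, z +8 mm in the cover's frame. It moves with the cover.
- rest: Wooden rest block fixed on the bench, 150 (x) by 64 (y) by 50 mm high, with two upright holes 42 mm either side of its centre along its x; the drift pin stands in one, the bolt in the other (either way round). Origin: centre of its underside.
- drift: Drift pin, 120 g, upright, tip down. Origin: on its axis at the underside of its collar, z up. Below: 13 mm diameter for 16 mm, then a 20 mm taper to 9 mm, and a 1 mm chamfered flat tip. Above: collar 26 mm diameter, 4 mm thick, then a red round handle 22 mm diameter up to 43 mm. Over 40 N between pin and pump, flange or cover scores the bore: failure.
- drift_collar (a point): Drift pin's axis at the underside of its collar (its origin); meets point drift_hole when home. Through the cover the tip lands on the solid flange: pressed down with about 8 N and slid along the sliding direction it takes the cover along until it drops into the flange's hole; then it goes down, giving way to the side forces.
- bolt: Brass plain-shank bolt, 90 g, upright. Origin: on its axis at the underside of its collar, z up. Below: 12 mm diameter shank 30 mm long, last 3 mm chamfered. Above: collar 26 mm diameter, 3 mm thick, then a round head 22 mm diameter up to 30 mm. Not turned; passes only when both holes are in line. Over 40 N between it and pump, flange or cover: failure.
- bolt_collar (a point): Point on the bolt's axis at the underside of its collar (same as its origin); meets point bolt_hole when the bolt is home.
- wine: Bystander: full dark wine bottle, 74 mm diameter, 290 mm tall, standing. Origin: centre of its underside.
- goblet: Bystander: wine glass, 72 mm diameter, 175 mm tall, standing. Origin: centre of its underside.
- grease: Bystander: yellow grease tin, 64 mm diameter, 70 mm tall, standing. Origin: centre of its underside.
- spanner: Bystander: steel spanner lying flat on the bench beside the pump. Origin: centre of its underside.

How it is judged:
By the outcome, as a careful person would: the job done as asked, in the order asked, and still so for the second after the job is handed in, with the robot touching nothing.
It also fails if it takes over 72 s, if anything falls off the work surface, if the arm or the gripper's body presses on something with over 40 N, if the wrist force passes 120 N, or if a joint passes its speed limit or range.

ROBOT

A 6-joint arm with a two-finger parallel gripper is mounted at the origin on the work surface. World frame = base frame: x ahead of the robot, y to its left, z up, the work surface at z = 0. Lengths are in mm, angles in rad, forces in N, time in s.
With the tool pointing down it reaches from about 350 to 925 mm from the base axis. Payload 6.4 kg.
Tool frame: the origin (TCP) lies on the front face of the gripper's body, between the roots of the fingers; the fingertips stand 97 mm ahead of it and the grasp point (between the pads) lies 78 mm ahead of it; z points along the fingers, y is the line along which they close (so a half turn about z gives the same grasp; the last joint's range is limited). The gripper opens to 94 mm and grips with 3 to 60 N. Pads are 16 mm wide; open, the fingers measure 119 mm over their backs; the gripper's body (75 mm by 177 mm) begins 78 mm behind the grasp point.
Start: joints at [1.1, 0.245, 1.558, -0, 1.339, -0.174], TCP at [190.097, 621.593, 302.655] pointing down, gripper open.
Joint ranges: [-3.13, 3.13], [-1.02, 2.26], [0.13, 2.54], [-0.95, 4.09], [0.21, 2.88], [-2.74, 2.74]. Speed limits (rad/s): [2.57, 2.57, 3.14, 3.14, 3.14, 3.14].

INTERFACE

Orientations are given as a unit quaternion [w, x, y, z].
In Python, from plant import manip gives the robot as it stands.
- The arm moves only by the tool jog_arm, never from a script. Its argument "steps" is a list that holds one entry, the list of rows, each a list of 5 numbers: the shift along the tool's x, y, z in cm, then the turn about the tool's z in degrees, then the finger opening in cm, from 0 to 9.4. In form: [[[tx, ty, tz, spin, grip], ...]]. A call has 1 to 8 rows; each row is the pose to reach, as a shift and turn from the pose commanded when the call began, along the tool's axes at that moment; what a row does not reach only later rows make up. A row lasts 1/10 s, in which the tool goes at most 50 mm and 8.59 degrees, less where a joint would pass 70% of its speed; a pose out of reach is approached as far as the arm can. A call with a gripper value outside its range is refused whole. The fingers move at their own pace and stop on an object; the grip force is fixed at half the most. Time passes only in rows, so rows that repeat a pose let the fingers close. It gives the time, the measured TCP pose, the force, the opening and the grip force at its end, in the units of the state.
- manip.get_state(): the state, without advancing time (a new reading comes with each control period).
- manip.capture(name): name is "scene" or "top" or "wrist"; returns a dict with "img" (384x512x3 uint8, red, green, blue), "fx", "fy", "cx", "cy" (pixels), "R" (3x3) and "t" (3): a world point X has camera coordinates R X + t. Camera axes: x right, y down, z forward; pixel columns grow to the right and rows downward; lengths in mm; the calibration is good to about 2 mm. A picture is of the moment at which its call begins. There is no depth.
- manip.finish_job(): hands the job in; it is judged then, once.
Trained networks look in the newest picture that a camera, given by its name, has taken for a name from the list of things; names that differ only in an ending like _2 or _b are one class to them, and where a whole thing is asked for, a point or a joint stands for the part that bears it (a point fixed in the world has none). Each returns a list of dicts, best first, with "confidence" (0 to 1); they miss things now and then, are a little off and sometimes report something else, mostly with a low value. They report only what shows in the picture. A call takes as long as a camera call.
- manip.spot_in(name, camera): "pixel" ([column, row] in pixels, amid what is visible of it).
- manip.trace(name, camera): "mask" (384x512 bool, what is visible of it) and "pixel" ([column, row] in pixels, amid what is visible of it).
The state is a dict: "t": time; "q": joint angles; "qvel": joint speeds; "joint_efforts": joint torques, N m; "tcp_pos": TCP position; "orientation": TCP orientation; "ft_force": force on the tool from outside, world axes, zero at the start; "ft_torque": the same for the moment, N m; "finger_gap": finger opening in mm; "grasp_force": force on a finger pad.
Only numpy, scipy, OpenCV 4.12 (cv2) and the standard library are available. Lean on these libraries where they do the work, as an engineer would, in place of code of your own. Each camera call takes 0.05 s, during which the arm holds its last target. There are 200 camera calls.

## Working session

There is one attempt and no reset: what is moved stays moved. The work goes in short steps, Python scripts to look and compute and a tool call to move; the robot and the scene stay as the last step left them, time stands still between calls to the robot, and variables do not carry over. Pictures are saved under pics/ and viewed, at most 10 in all, crops included, and the job is handed in when it is done.

Besides the shell and the picture viewer there is one more tool, called after "Call:" by a JSON object that holds its "fn" and its "kwargs". jog_arm: Moves the arm, as the interface text tells. Its arguments: {"type":"object","properties":{"steps":{"type":"array","items":{"type":"array","items":{"type":"array","items":{"type":"number"}}}}},"required":["steps"]}

```bash
mkdir -p pics; ls
cat > h.py <<'E'
import numpy as np, cv2
from plant import manip
def ray(c,px,z):
    R=np.array(c["R"]);t=np.array(c["t"]);C=-R.T@t
    d=R.T@np.array([(px[0]-c["cx"])/c["fx"],(px[1]-c["cy"])/c["fy"],1.])
    return C+d*(z-C[2])/d[2]
def proj(c,X):
    p=np.array(c["R"])@np.array(X)+np.array(c["t"]);return [c["fx"]*p[0]/p[2]+c["cx"],c["fy"]*p[1]/p[2]+c["cy"]]
def save(c,n,box=None,s=1):
    im=c["img"][:,:,::-1]
    if box: im=im[box[1]:box[3],box[0]:box[2]]
    cv2.imwrite(n,cv2.resize(im,None,fx=s,fy=s,interpolation=cv2.INTER_CUBIC))
def st():
    s=manip.get_state();print({k:np.round(s[k],3).tolist() for k in("t","tcp_pos","orientation","q","ft_force","finger_gap","grasp_force")})
E
python3 - <<'E'
from h import *
st()
for n in("top","scene"):
    c=manip.capture(n);save(c,f"pics/{n}0.png",s=1.5)
    print(n,"C",(-np.array(c["R"]).T@np.array(c["t"])).round())
    for o,z in(("pump",70),("cover",68),("drift_hole",68.5),("bolt_hole",68.5),("rest",50),("drift",90),("bolt",75),("wine",290),("goblet",175),("grease",70),("spanner",5)):
        for r in manip.spot_in(o,n)[:2]: print(o,np.round(r["pixel"]),round(r["confidence"],2),ray(c,r["pixel"],z).round(1))
E
```

```text
pics
{'t': 0.0, 'tcp_pos': [189.899, 621.21, 301.561], 'orientation': [-0.0, 0.148, 0.989, -0.001], 'q': [1.1, 0.246, 1.559, -0.0, 1.339, -0.174], 'ft_force': [-0.437, 0.372, -0.291], 'finger_gap': 93.741, 'grasp_force': 0.0}
top C [ 452.   18. 1154.]
pump [312. 204.] 0.83 [ 555.5 -153.6   70. ]
cover [315. 204.] 0.56 [ 555.5 -159.8   68. ]
drift_hole [314. 202.] 0.61 [ 560.  -158.6   68.5]
bolt_hole [189. 223.] 0.73 [513.4 174.6  68.5]
bolt_hole [314. 203.] 0.67 [ 557.4 -157.9   68.5]
rest [189. 213.] 0.83 [542.5 176.3  50. ]
drift [183. 194.] 0.41 [588.3 185.3  90. ]
bolt [189. 225.] 0.48 [508.5 172.4  75. ]
bolt [374. 242.] 0.19 [ 450.5 -309.4   75. ]
wine [423. 209.] 0.64 [ 516.3 -353.7  290. ]
goblet [ 83. 183.] 0.88 [610.5 411.  175. ]
goblet [313. 198.] 0.6 [ 559.1 -138.6  175. ]
grease [230. 139.] 0.81 [737.2  62.2  70. ]
grease [189. 225.] 0.38 [509.9 174.7  70. ]
spanner [374. 239.] 0.94 [ 456.9 -329.7    5. ]
scene C [1330.  252.  821.]
cover [214. 172.] 0.79 [ 558.4 -156.9   68. ]
cover [267. 250.] 0.43 [778.6  77.6  68. ]
drift_hole [212. 174.] 0.83 [ 568.6 -155.5   68.5]
bolt_hole [210. 174.] 0.64 [ 570.7 -162.1   68.5]
drift [332. 207.] 0.71 [614.8 196.4  90. ]
bolt [332. 187.] 0.39 [525.1 181.1  75. ]
wine [132. 133.] 0.83 [ 718.4 -268.7  290. ]
goblet [439. 225.] 0.74 [678.4 430.  175. ]
grease [268. 249.] 0.68 [776.4  77.1  70. ]
spanner [180. 156.] 0.66 [ 458.7 -327.5    5. ]
```

View pics/top0.png

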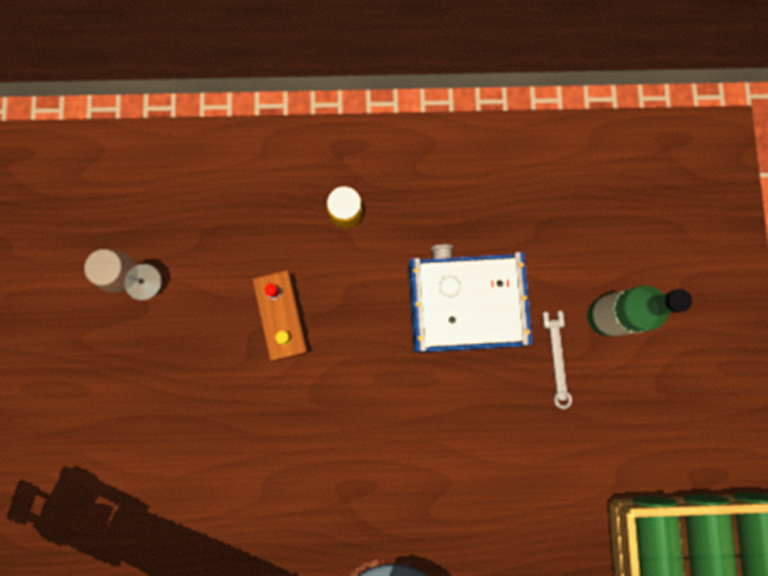

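View pics/scene0.png

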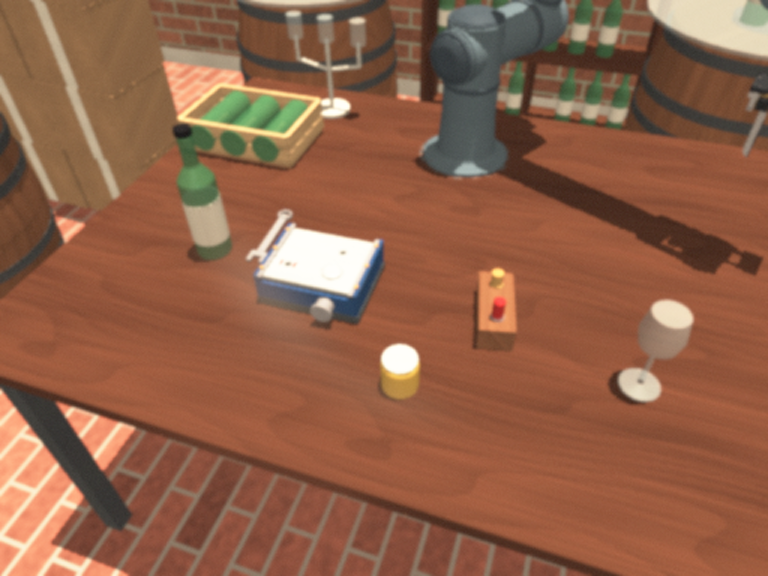

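The top view (1.5x) shows the red drift at (271,290) and the yellow bolt at (282,337) in the rest. The drift hole, with red marks, is at (500,283), the bolt hole at (452,320) and the boss at (450,286). The wine bottle stands close to the drift hole on the -y side, so I'll close the fingers along x.

Run:
```python
from h import *
c=manip.capture("top")
P={}
for n,p,z in(("drift",(271,290),93),("bolt",(282,337),80),("dh",(500,283),68.5),("bh",(452,320),68.5),("boss",(450,286),75.5),("wineTop",(679,300),290),("wineLab",(604,316),30)):
    P[n]=ray(c,np.array(p)/1.5,z);print(n,P[n].round(1))
d=P["drift"]-P["bolt"];print("rest",np.linalg.norm(d[:2]),np.degrees(np.arctan2(d[1],d[0])))
d=P["bh"]-P["dh"];print("cover",np.linalg.norm(d[:2]),np.degrees(np.arctan2(d[1],d[0])-np.arctan2(90,-60)))
R=cv2.Rodrigues(np.array([0,0,0.]))[0]
s=manip.get_state();from scipy.spatial.transform import Rotation as Ro
q=s["orientation"];M=Ro.from_quat([q[1],q[2],q[3],q[0]]).as_matrix();print(M.round(3))
t=P["drift"].copy();t[2]=93+150
print("to above drift, tool cm",(M.T@(t-s["tcp_pos"])/10).round(2))
w=manip.capture("wrist");print("wristcam in tool",(M.T@(-np.array(w["R"]).T@np.array(w["t"])-s["tcp_pos"])).round(1),(np.array(w["R"])@M).round(2),w["fx"])
```

```text
drift [590.1 191.3  93. ]
bolt [509.2 174.8  80. ]
dh [ 594.4 -212.1   68.5]
bh [ 530.8 -123.1   68.5]
boss [ 590.6 -121.5   75.5]
wineTop [ 533.7 -419.5  290. ]
wineLab [ 532.8 -408.8   30. ]
rest 82.58551879913998 11.548466436145358
cover 109.31228240133376 1.845351932635704
[[-0.956  0.292  0.   ]
 [ 0.292  0.956  0.   ]
 [ 0.     0.    -1.   ]]
to above drift, tool cm [-50.84 -29.45   5.97]
wristcam in tool [ 74.4   0.1 -82.1] [[ 0.    1.   -0.  ]
 [-0.97  0.   -0.25]
 [-0.25  0.    0.97]] 320.47114332058305
```

Call:
{"fn": "jog_arm", "kwargs": {"steps": [[[-6,-3.7,0,8,9.4],[-12,-7.4,0,16,9.4],[-18,-11,0,24,9],[-24,-14.7,0,32,8],[-30,-18,0,40,7],[-36,-21.5,0,48,6],[-43,-25.5,0,56,5],[-50.8,-29.4,0,61.5,4.4]]]}}

```text
t: 2.1
tcp_pos: [460.4, 324.2, 303.0]
orientation: [0.0, 0.635, 0.773, 0.0]
ft_force: [0.8, -0.2, -0.6]
finger_gap: 53.7
grasp_force: 0.0
```

```bash
cat >> h.py <<'E'
from scipy.spatial.transform import Rotation as Ro
def pose():
    s=manip.get_state();q=s["orientation"];return np.array(s["tcp_pos"]),Ro.from_quat([q[1],q[2],q[3],q[0]]).as_matrix()
def go(x,y,z,ang):
    p,M=pose();print("tool cm",(M.T@(np.array([x,y,z])-p)/10).round(2),"spin",round(float(np.degrees(np.arctan2(M[1,1],M[0,1]))-ang),2))
E
python3 - <<'E'
from h import *
st();c=manip.capture("wrist");save(c,"pics/w1.png",s=1.5)
for o,z in(("drift",93),("bolt",80),("rest",50)):
    for r in manip.spot_in(o,"wrist")[:2]: print(o,np.round(r["pixel"]),round(r["confidence"],2),ray(c,r["pixel"],z).round(1))
m=manip.trace("drift","wrist")
hsv=cv2.cvtColor(c["img"],cv2.COLOR_RGB2HSV)
for n,lo,hi in(("red",(0,180,90),(4,255,255)),("yel",(20,120,120),(35,255,255))):
    k=cv2.inRange(hsv,lo,hi);N,l,s,ce=cv2.connectedComponentsWithStats(k)
    for i in np.argsort(-s[1:,4])[:2]+1: print(n,s[i],ce[i].round())
go(590.1,191.3,243,11.5)
E
```

```text
{'t': 2.1, 'tcp_pos': [460.449, 324.234, 302.983], 'orientation': [0.0, 0.635, 0.773, 0.0], 'q': [0.412, 0.042, 1.783, 0.0, 1.316, 0.216], 'ft_force': [0.832, -0.155, -0.639], 'finger_gap': 53.654, 'grasp_force': 0.0}
drift [468.  89.] 0.35 [625.2 448.1  93. ]
rest [278. 278.] 0.73 [510.7 214.1  50. ]
yel [ 293  367  201   17 2420] [409. 376.]
yel [ 126  374  161   10 1025] [196. 379.]
tool cm [-15.83  10.14   5.95] spin 0.02
```

View pics/w1.png

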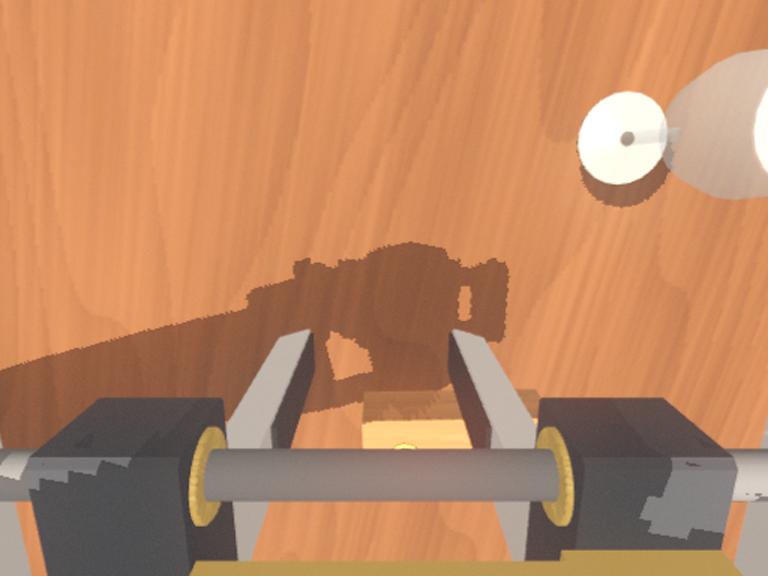

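Call:
{"fn": "jog_arm", "kwargs": {"steps": [[[-4,2.6,1,0,4.4],[-8,5.2,3,0,4.4],[-12,7.8,4.5,0,4.4],[-15.8,10.1,5.9,0,4.4],[-15.8,10.1,5.9,0,4.4],[-15.8,10.1,5.9,0,4.4]]]}}

```text
t: 2.95
tcp_pos: [589.3, 192.3, 243.0]
orientation: [-0.001, 0.632, 0.775, -0.0]
ft_force: [1.5, 0.1, 0.4]
finger_gap: 44.1
grasp_force: 0.0
```

Run:
```python
from h import *
st();c=manip.capture("wrist");save(c,"pics/w2.png",s=1.5)
print("grasp pt px now",[np.round(proj(c,pose()[0]-[0,0,h])) for h in (78,150,193)])
hsv=cv2.cvtColor(c["img"],cv2.COLOR_RGB2HSV)
for n,lo,hi in(("red",(0,180,90),(5,255,255)),("yel",(20,120,120),(35,255,255))):
    k=cv2.inRange(hsv,lo,hi)[:290];k=np.uint8(k);N,l,s,ce=cv2.connectedComponentsWithStats(k)
    for i in np.argsort(-s[1:,4])[:2]+1: print(n,s[i],ce[i].round())
for o,z in(("drift",93),("bolt",80)):
    for r in manip.spot_in(o,"wrist")[:2]: print(o,np.round(r["pixel"]),round(r["confidence"],2),ray(c,r["pixel"],z).round(1))
```

```text
{'t': 2.95, 'tcp_pos': [589.324, 192.277, 243.03], 'orientation': [-0.001, 0.632, 0.775, -0.0], 'q': [0.133, 0.235, 1.684, 0.001, 1.225, -0.069], 'ft_force': [1.518, 0.068, 0.38], 'finger_gap': 44.051, 'grasp_force': 0.0}
grasp pt px now [array([255., 248.]), array([255., 208.]), array([255., 193.])]
red [244 180  27  36 784] [257. 198.]
yel [139 188  26  25 495] [152. 200.]
yel [151 178  25  25  86] [167. 186.]
drift [258. 196.] 0.64 [589.5 202.3  93. ]
bolt [158. 196.] 0.73 [512.6 183.1  80. ]
```

View pics/w2.png

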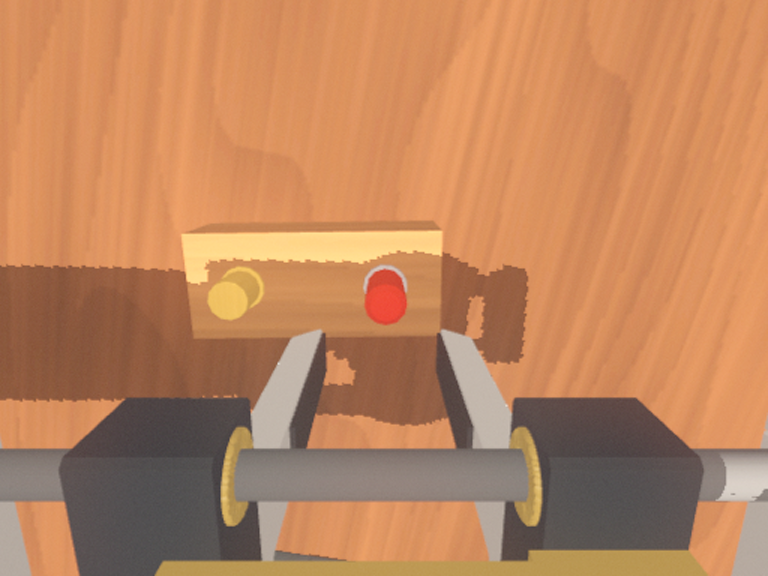

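The wrist view shows the red handle top centred at (257.3,202.7) and the brass head top at (151.5,200), with the rest aligned with the image. The drift is nearly between the fingers.

Run:
```python
from h import *
c=manip.capture("wrist")
a=ray(c,(257.3,202.7),93);b=ray(c,(151.5,200),80);print(a,b,np.linalg.norm((a-b)[:2]))
go(a[0],a[1],155,11.5)
```

```text
[590.39989986 197.53181263  93.        ] [507.95916369 178.79632947  80.        ] 84.54284895239655
tool cm [0.41 0.21 8.94] spin 0.16
```

Call:
{"fn": "jog_arm", "kwargs": {"steps": [[[0.4,0.2,3,0,4.4],[0.4,0.2,6,0,4.4],[0.4,0.2,8.8,0,4.4],[0.4,0.2,8.8,0,4.4],[0.4,0.2,8.8,0,1.8],[0.4,0.2,8.8,0,1.8],[0.4,0.2,8.8,0,1.8],[0.4,0.2,8.8,0,1.8]]]}}

```text
t: 3.95
tcp_pos: [591.9, 195.8, 157.7]
orientation: [0.001, 0.633, 0.774, 0.001]
ft_force: [-1.3, 0.6, 5.4]
finger_gap: 21.3
grasp_force: 30.0
```

Call:
{"fn": "jog_arm", "kwargs": {"steps": [[[0,0,0,0,1.8],[0,0,-2.5,0,1.8],[0,0,-5,0,1.8],[0,0,-7,0,1.8],[0,0,-7,0,1.8]]]}}

```text
t: 4.45
tcp_pos: [592.8, 195.8, 229.4]
orientation: [0.002, 0.633, 0.774, 0.003]
ft_force: [0.5, 0.6, 0.0]
finger_gap: 21.4
grasp_force: 30.0
```

Run:
```python
from h import *
st();c=manip.capture("wrist");save(c,"pics/w3.png",(100,100,420,340),1.5)
# cover pose from top estimate: avg angle ; drift hole
go(594.4,-212.1,240,1.85)
```

```text
{'t': 4.45, 'tcp_pos': [592.76, 195.776, 229.401], 'orientation': [0.002, 0.633, 0.774, 0.003], 'q': [0.138, 0.256, 1.685, 0.0, 1.194, -0.063], 'ft_force': [0.491, 0.601, 0.012], 'finger_gap': 21.4, 'grasp_force': 29.998}
tool cm [-40.    -7.86  -1.3 ] spin 9.64
```

View pics/w3.png

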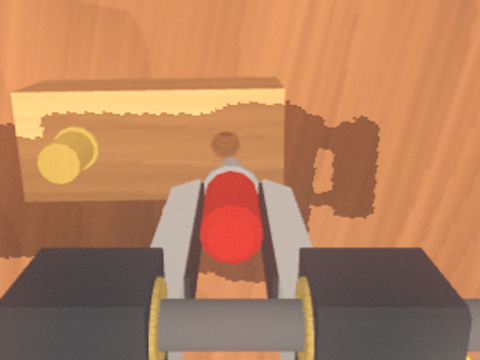

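The drift is held and its tip is clear of the rest; in the crop its handle top is at (231,233). Next I go beside the drift hole for a look.

Run:
```python
from h import *
go(594.4,-255,250,1.85)
```

```text
tool cm [-44.21  -8.71  -2.3 ] spin 9.64
```

Call:
{"fn": "jog_arm", "kwargs": {"steps": [[[-3,-0.6,-2.3,1.2,1.8],[-8,-1.6,-2.3,2.4,1.8],[-13,-2.6,-2.3,3.6,1.8],[-18,-3.6,-2.3,4.8,1.8],[-23,-4.5,-2.3,6,1.8],[-28,-5.5,-2.3,7.2,1.8],[-33,-6.5,-2.3,8.4,1.8],[-38,-7.5,-2.3,9.6,1.8]]]}}

```text
t: 5.3
tcp_pos: [592.2, -186.8, 246.6]
orientation: [-0.001, 0.696, 0.718, -0.0]
ft_force: [0.4, 0.6, -1.7]
finger_gap: 21.2
grasp_force: 30.0
```

Run:
```python
from h import *
st()
go(594.4,-255,250,1.85)
```

```text
{'t': 5.3, 'tcp_pos': [592.183, -186.769, 246.597], 'orientation': [-0.001, 0.696, 0.718, -0.0], 'q': [-0.488, 0.234, 1.678, 0.0, 1.233, -0.52], 'ft_force': [0.365, 0.626, -1.739], 'finger_gap': 21.185, 'grasp_force': 29.999}
tool cm [-6.83  0.   -0.35] spin -0.02
```

Call:
{"fn": "jog_arm", "kwargs": {"steps": [[[-2,0,-0.3,0,1.8],[-5,0,-0.3,0,1.8],[-6.8,0,-0.3,0,1.8],[-6.8,0,-0.3,0,1.8],[-6.8,0,-0.3,0,1.8]]]}}

```text
t: 5.8
tcp_pos: [595.4, -252.0, 250.8]
orientation: [-0.001, 0.695, 0.719, 0.0]
ft_force: [0.7, -0.4, -0.9]
finger_gap: 21.3
grasp_force: 30.0
```

Run:
```python
from h import *
c=manip.capture("wrist");np.savez("w4.npz",**{k:np.array(v) for k,v in c.items()},p=pose()[0],M=pose()[1])
save(c,"pics/w4.png",s=1.5);st()
for o in("drift_hole","bolt_hole"):
    for r in manip.spot_in(o,"wrist")[:2]: print(o,np.round(r["pixel"]),round(r["confidence"],2),ray(c,r["pixel"],68.5).round(1))
g=cv2.cvtColor(c["img"],cv2.COLOR_RGB2GRAY);k=np.uint8(g<100)*255
N,l,s,ce=cv2.connectedComponentsWithStats(k)
for i in range(1,N):
    if 60<s[i,4]<1500: print(s[i],ce[i].round(1),ray(c,ce[i],68.5).round(1))
print(g.min(),[np.round(proj(c,pose()[0]-[0,0,h]),1) for h in (64.7,107.7,144.7)])
```

```text
{'t': 5.85, 'tcp_pos': [595.476, -251.594, 251.044], 'orientation': [-0.001, 0.695, 0.719, 0.0], 'q': [-0.575, 0.285, 1.607, 0.0, 1.251, -0.609], 'ft_force': [-0.63, -0.13, -0.255], 'finger_gap': 21.141, 'grasp_force': 29.998}
drift_hole [215.  88.] 0.97 [ 561.1 -164.2   68.5]
bolt_hole [219.  87.] 0.7 [ 564.2 -163.2   68.5]
[167  17  17  17 118] [176.4  23.4] [ 531.8 -118.9   68.5]
[246 138  16  16 174] [253.4 146.3] [ 592.7 -208.8   68.5]
[246 161  16   5  77] [253.8 162.9] [ 593.5 -222.7   68.5]
[ 48 232  17  18 160] [ 54.5 240.7] [ 418.8 -298.5   68.5]
13 [array([255.8, 259.5]), array([255.4, 228.2]), array([255.2, 210.1])]
```

View pics/w4.png

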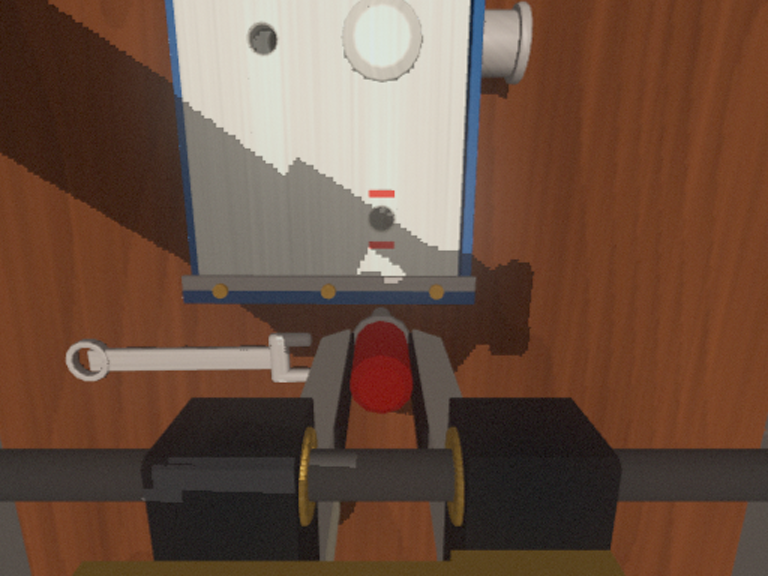

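The view shows the drift hole at (381,218)/1.5, between its marks, and the bolt hole at (262,39)/1.5. The drift handle top is at (382,383)/1.5, which puts the pin about 2 mm toward tool +x. Next I read the brightness inside the hole to find the flange side.

Run:
```python
from h import *
d=np.load("w4.npz");g=cv2.cvtColor(d["img"],cv2.COLOR_RGB2GRAY)
print(g[136:157,243:266]);print(g[14:36,164:188])
go(593.5,-210.5,221,1.85)
```

```text
[[133 134 131 132 133 206 219 218 216 212 211 205 209 213 214 219 220 220
  218 219 219 217 216]
 [130 133 131 131 136 203 211 199 190 170 159 159 161 169 186 209 216 219
  218 219 218 217 215]
 [131 132 130 130 133 177 146 151 133 110  97 116 131 119 134 161 186 210
  217 217 218 214 214]
 [131 131 130 132 126 120 105  89  85  87 115 122 123 121 106 105 138 177
  207 218 218 202 210]
 [132 131 131 128 119 104  90  85  85  87 111 120 121 109  93  91  85 146
  187 209 217 215 216]
 [133 130 131 118 101  89  84  87  85  87 110 116 113 100  91  90  95 116
  162 190 212 216 215]
 [128 131 126 108  90  86  90  85  86  85  87  86  84  91  89 112 118 120
  138 163 206 215 215]
 [130 130 120  97  88  84  85  84  83  87  87  86  84  82  89 105 114 116
  117 124 185 210 216]
 [129 128 121  96  86  85  84  85  83  85  84  86  86  85  83  83  87  86
   86 139 187 210 214]
 [130 129 117  96  85  86  85  85  84  84  82  88  86  78  82  83  87  86
   86 133 180 210 215]
 [130 128 116  97  85  83  83  85  84  84  81  85  81  80  79  81  83  87
   86 113 171 209 214]
 [130 126 118  96  87  83  81  79
[... 2498 characters left out ...]
 115 114 117 106  91  75  65
   66  72 147 203 214 214]
 [219 206 180 130 102 116 116 118 117 115 114 112 115 116 110  92  75  69
   71  95 183 214 217 214]
 [217 209 169 135 114 114 111 116 118 119 117 114 115 117 112  98  79  71
   75 116 199 218 217 214]
 [217 219 210 190 155 105  82 110 118 117 114 115 115 115 120 106  86  74
  101 138 208 221 217 214]
 [217 219 220 199 186 136  87 110 117 118 114 114 114 117 121 113  95  99
  156 200 218 221 217 215]
 [218 219 220 215 198 160 132 125 118 115 115 114 116 116 119 122 120 166
  195 216 221 221 218 215]
 [219 219 220 219 215 203 192 162 142 131 124 117 122 125 134 158 177 202
  217 221 222 222 217 214]]
tool cm [ 4.1  -0.07  3.05] spin 0.14
```

The bolt hole's floor is light on the left with a dark crescent on the right, bulging left. So the flange holes lie about 8 mm to +x. Next: hover over the drift hole.

Call:
{"fn": "jog_arm", "kwargs": {"steps": [[[2,0,0,0,1.8],[4.1,-0.1,0,0,1.8],[4.1,-0.1,1.5,0,1.8],[4.1,-0.1,2.6,0,1.8],[4.1,-0.1,2.6,0,1.8],[4.1,-0.1,2.6,0,1.8]]]}}

```text
t: 6.55
tcp_pos: [592.9, -212.2, 224.9]
orientation: [-0.001, 0.695, 0.719, -0.0]
ft_force: [0.4, 0.5, -1.1]
finger_gap: 20.9
grasp_force: 30.0
```

Run:
```python
from h import *
st();c=manip.capture("wrist");save(c,"pics/w5.png",(200,150,310,290),4)
print([np.round(proj(c,pose()[0]-[0,0,h]),1) for h in (64.7,107.7,144.7)],np.round(proj(c,(593,-208.7,68.5)),1))
```

```text
{'t': 6.55, 'tcp_pos': [592.876, -212.16, 224.85], 'orientation': [-0.001, 0.695, 0.719, -0.0], 'q': [-0.523, 0.277, 1.669, -0.0, 1.198, -0.556], 'ft_force': [0.379, 0.537, -1.133], 'finger_gap': 20.946, 'grasp_force': 29.998}
[array([255.8, 261. ]), array([255.5, 229.4]), array([255.3, 211. ])] [255.2 201.5]
```

View pics/w5.png

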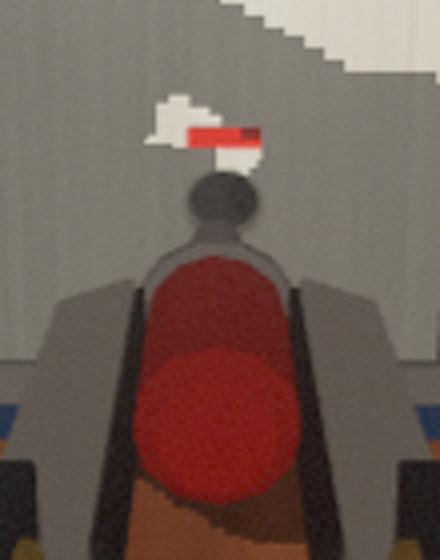

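The hole centre is at about (255.8,202) in full-image pixels, and the pin axis sits about 1 mm left and 3 mm short in y. Correct that and lower gently.

Call:
{"fn": "jog_arm", "kwargs": {"steps": [[[0.28,0.1,0,0,1.8],[0.28,0.1,0.4,0,1.8],[0.28,0.1,0.8,0,1.8],[0.28,0.1,1.1,0,1.8],[0.28,0.1,1.4,0,1.8],[0.28,0.1,1.4,0,1.8]]]}}

```text
t: 7.2
tcp_pos: [593.8, -209.1, 210.9]
orientation: [-0.001, 0.695, 0.719, -0.0]
ft_force: [-0.1, 0.7, -0.8]
finger_gap: 21.6
grasp_force: 30.0
```

Run:
```python
from h import *
st();c=manip.capture("wrist");save(c,"pics/w6.png",(200,150,310,290),4)
```

```text
{'t': 7.2, 'tcp_pos': [593.776, -209.117, 210.935], 'orientation': [-0.001, 0.695, 0.719, -0.0], 'q': [-0.518, 0.292, 1.677, -0.0, 1.174, -0.551], 'ft_force': [-0.122, 0.677, -0.764], 'finger_gap': 21.617, 'grasp_force': 29.998}
```

View pics/w6.png

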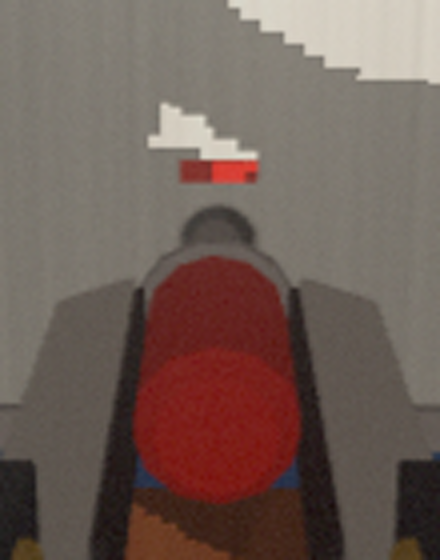

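The pin is centred in x and its tip is at or in the hole mouth with no force. Lower to contact.

Call:
{"fn": "jog_arm", "kwargs": {"steps": [[[0,0,0.2,0,1.8],[0,0,0.4,0,1.8],[0,0,0.5,0,1.8],[0,0,0.5,0,1.8]]]}}

```text
t: 7.65
tcp_pos: [594.0, -209.2, 206.4]
orientation: [-0.0, 0.695, 0.719, -0.0]
ft_force: [-0.0, 0.3, -1.1]
finger_gap: 21.4
grasp_force: 30.0
```

Call:
{"fn": "jog_arm", "kwargs": {"steps": [[[0,0,0.1,0,1.8],[0,0,0.2,0,1.8],[0,0,0.2,0,1.8]]]}}

```text
t: 7.95
tcp_pos: [594.1, -209.3, 204.8]
orientation: [0.0, 0.695, 0.719, 0.0]
ft_force: [-0.1, -0.3, -1.1]
finger_gap: 21.6
grasp_force: 30.0
```

Call:
{"fn": "jog_arm", "kwargs": {"steps": [[[0,0,0.1,0,1.8],[0,0,0.2,0,1.8],[0,0,0.2,0,1.8]]]}}

```text
t: 8.25
tcp_pos: [594.4, -209.5, 204.6]
orientation: [0.0, 0.695, 0.719, -0.0]
ft_force: [-3.8, 1.4, 7.8]
finger_gap: 21.4
grasp_force: 30.0
```

Call:
{"fn": "jog_arm", "kwargs": {"steps": [[[0,0,0.1,0,1.8],[0,0,0.1,0,1.8]]]}}

```text
t: 8.45
tcp_pos: [594.5, -209.6, 204.5]
orientation: [0.0, 0.695, 0.719, -0.0]
ft_force: [-5.0, 2.6, 11.0]
finger_gap: 21.3
grasp_force: 30.0
```

Contact at TCP z≈204.6. Slide in +x.

Call:
{"fn": "jog_arm", "kwargs": {"steps": [[[0,0.1,-0.05,0,1.8],[0,0.2,-0.05,0,1.8],[0,0.3,-0.05,0,1.8],[0,0.4,-0.05,0,1.8],[0,0.5,-0.05,0,1.8]]]}}

```text
t: 8.95
tcp_pos: [598.1, -209.6, 204.2]
orientation: [-0.002, 0.695, 0.719, -0.002]
ft_force: [-11.0, 1.1, 13.8]
finger_gap: 21.3
grasp_force: 30.1
```

Call:
{"fn": "jog_arm", "kwargs": {"steps": [[[0,0.1,0,0,1.8],[0,0.2,0,0,1.8]]]}}

```text
t: 9.15
tcp_pos: [600.1, -209.5, 203.8]
orientation: [-0.001, 0.695, 0.719, -0.002]
ft_force: [-3.0, 0.4, 1.1]
finger_gap: 21.1
grasp_force: 30.0
```

Call:
{"fn": "jog_arm", "kwargs": {"steps": [[[0,0.1,0.1,0,1.8],[0,0.2,0.2,0,1.8],[0,0.2,0.2,0,1.8]]]}}

```text
t: 9.45
tcp_pos: [602.8, -208.9, 199.5]
orientation: [-0.001, 0.695, 0.719, -0.0]
ft_force: [-2.3, -0.2, 0.8]
finger_gap: 21.1
grasp_force: 30.0
```

It dropped into the flange hole. Work it down.

Call:
{"fn": "jog_arm", "kwargs": {"steps": [[[0,0,0.1,0,1.8],[0,0,0.2,0,1.8],[0,0,0.3,0,1.8],[0,0,0.4,0,1.8],[0,0,0.4,0,1.8]]]}}

```text
t: 9.95
tcp_pos: [603.0, -208.8, 195.8]
orientation: [-0.0, 0.695, 0.719, -0.0]
ft_force: [-2.7, 0.1, -0.5]
finger_gap: 21.4
grasp_force: 30.0
```

Call:
{"fn": "jog_arm", "kwargs": {"steps": [[[0,0,0.15,0,1.8],[0,0,0.3,0,1.8],[0,0,0.45,0,1.8],[0,0,0.6,0,1.8],[0,0,0.6,0,1.8]]]}}

```text
t: 10.45
tcp_pos: [602.9, -208.8, 189.6]
orientation: [-0.0, 0.695, 0.719, -0.0]
ft_force: [-2.2, 0.3, -2.3]
finger_gap: 21.3
grasp_force: 30.0
```

Call:
{"fn": "jog_arm", "kwargs": {"steps": [[[0,0,0.1,0,1.8],[0,0,0.2,0,1.8],[0,0,0.3,0,1.8],[0,0,0.4,0,1.8],[0,0,0.4,0,1.8]]]}}

```text
t: 10.95
tcp_pos: [603.0, -208.9, 186.0]
orientation: [-0.0, 0.695, 0.719, 0.0]
ft_force: [-2.6, 0.8, -0.0]
finger_gap: 21.6
grasp_force: 30.0
```

Call:
{"fn": "jog_arm", "kwargs": {"steps": [[[0,0,0.1,0,1.8],[0,0,0.2,0,1.8],[0,0,0.3,0,1.8],[0,0,0.4,0,1.8],[0,0,0.4,0,1.8]]]}}

```text
t: 11.45
tcp_pos: [603.0, -208.9, 181.9]
orientation: [-0.0, 0.695, 0.719, 0.0]
ft_force: [-2.0, 0.4, -0.9]
finger_gap: 21.4
grasp_force: 30.0
```

Call:
{"fn": "jog_arm", "kwargs": {"steps": [[[0,0,0.1,0,1.8],[0,0,0.2,0,1.8],[0,0,0.3,0,1.8],[0,0,0.4,0,1.8],[0,0,0.4,0,1.8]]]}}

```text
t: 11.95
tcp_pos: [603.0, -208.9, 177.9]
orientation: [0.0, 0.695, 0.719, 0.0]
ft_force: [-2.5, 0.2, -1.3]
finger_gap: 21.0
grasp_force: 30.0
```

Call:
{"fn": "jog_arm", "kwargs": {"steps": [[[0,0,0.1,0,1.8],[0,0,0.2,0,1.8],[0,0,0.2,0,1.8]]]}}

```text
t: 12.25
tcp_pos: [603.1, -208.9, 176.3]
orientation: [-0.0, 0.695, 0.719, 0.0]
ft_force: [-3.2, 0.3, 0.8]
finger_gap: 21.4
grasp_force: 30.0
```

Call:
{"fn": "jog_arm", "kwargs": {"steps": [[[0,0,0.1,0,1.8],[0,0,0.2,0,1.8],[0,0,0.2,0,1.8]]]}}

```text
t: 12.55
tcp_pos: [603.3, -209.0, 176.2]
orientation: [-0.0, 0.695, 0.719, -0.0]
ft_force: [-7.9, 3.8, 10.7]
finger_gap: 21.7
grasp_force: 30.0
```

The collar is seated: z agrees with the geometry and there is a 10 N upward reaction. Release and lift.

Call:
{"fn": "jog_arm", "kwargs": {"steps": [[[0,0,-0.15,0,1.8],[0,0,-0.15,0,3.6],[0,0,-0.15,0,3.6],[0,0,-0.15,0,3.6],[0,0,-2,0,3.6],[0,0,-4,0,3.6],[0,0,-6.5,0,3.6],[0,0,-8.5,0,3.6]]]}}

```text
t: 13.35
tcp_pos: [603.5, -209.1, 260.5]
orientation: [0.001, 0.695, 0.719, 0.0]
ft_force: [0.1, -0.8, -0.2]
finger_gap: 35.9
grasp_force: 0.0
```

Run:
```python
from h import *
st();c=manip.capture("wrist");save(c,"pics/w7.png",s=1.5)
go(508,178.8,250,11.5)
```

```text
{'t': 13.35, 'tcp_pos': [603.483, -209.135, 260.541], 'orientation': [0.001, 0.695, 0.719, 0.0], 'q': [-0.511, 0.257, 1.623, 0.0, 1.26, -0.544], 'ft_force': [0.145, -0.833, -0.199], 'finger_gap': 35.899, 'grasp_force': 0.0}
tool cm [39.16 -8.4   1.24] spin -9.6
```

View pics/w7.png

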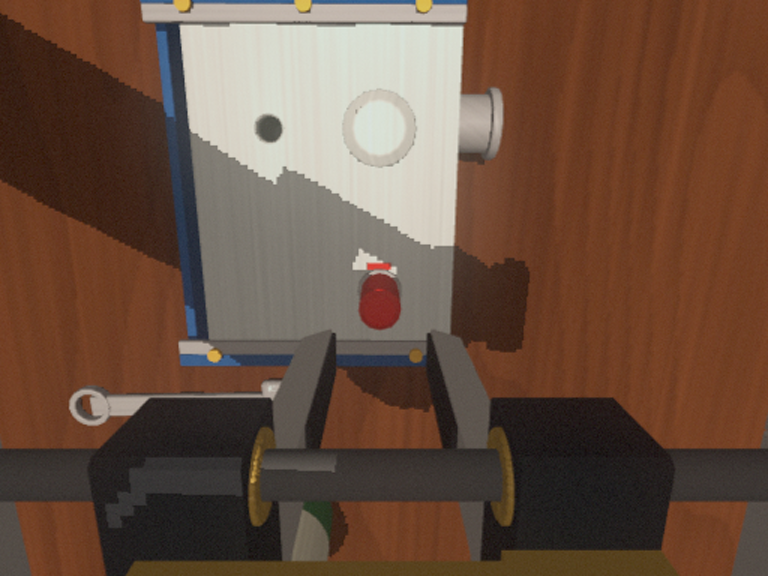

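The drift is seated with its collar on the cover. The bolt hole is at (268,128)/1.5, now uniformly dark, so the holes line up. Next, the bolt.

Run:
```python
from h import *
c=manip.capture("wrist");g=cv2.cvtColor(c["img"],cv2.COLOR_RGB2GRAY)
k=np.uint8(g[70:100,165:195]<120);ys,xs=np.nonzero(k);px=((xs.min()+xs.max())/2+165,(ys.min()+ys.max())/2+70)
print(px,len(xs),ray(c,px,68.5)); print("drift top",ray(c,(253.3,205.5),111.5))
```

```text
(np.float64(177.0), np.float64(84.0)) 216 [ 539.31001374 -120.22914314   68.5       ]
drift top [ 604.8363315  -209.32789437  111.5       ]
```

Call:
{"fn": "jog_arm", "kwargs": {"steps": [[[4,-0.8,0,-1.2,3.6],[9,-1.9,0,-2.4,3.6],[14,-3,0,-3.6,3.6],[19,-4,0,-4.8,3.6],[24,-5.1,0,-6,3.6],[29,-6.2,0,-7.2,3.6],[34,-7.3,0,-8.4,3.6],[39.1,-8.4,0,-9.6,3.6]]]}}

```text
t: 14.25
tcp_pos: [507.2, 172.0, 257.9]
orientation: [-0.0, 0.633, 0.775, -0.0]
ft_force: [1.2, 0.9, 0.4]
finger_gap: 36.1
grasp_force: 0.0
```

Run:
```python
from h import *
st();go(508,178.8,232,11.5)
```

```text
{'t': 14.25, 'tcp_pos': [507.221, 171.973, 257.888], 'orientation': [-0.0, 0.633, 0.775, -0.0], 'q': [0.115, 0.023, 1.888, 0.0, 1.231, -0.086], 'ft_force': [1.188, 0.925, 0.385], 'finger_gap': 36.086, 'grasp_force': 0.0}
tool cm [0.65 0.21 2.59] spin 0.02
```

Call:
{"fn": "jog_arm", "kwargs": {"steps": [[[0,0,1.2,0,3.6],[0,0,2.4,0,3.6],[0,0,2.4,0,3.6]]]}}

```text
t: 14.55
tcp_pos: [507.3, 169.1, 231.9]
orientation: [-0.002, 0.633, 0.774, -0.002]
ft_force: [-1.0, -0.1, 0.8]
finger_gap: 35.9
grasp_force: 0.0
```

Run:
```python
from h import *
st();c=manip.capture("wrist");save(c,"pics/w8.png",(180,150,330,300),4)
print(np.round(proj(c,pose()[0]*[1,1,0]+[0,0,80]),1));go(508,178.8,152,11.5)
```

```text
{'t': 14.55, 'tcp_pos': [507.305, 169.074, 231.907], 'orientation': [-0.002, 0.633, 0.774, -0.002], 'q': [0.11, 0.055, 1.907, -0.0, 1.185, -0.09], 'ft_force': [-1.023, -0.095, 0.754], 'finger_gap': 35.884, 'grasp_force': 0.0}
[256.4 208. ]
tool cm [0.98 0.23 8.11] spin -0.13
```

View pics/w8.png

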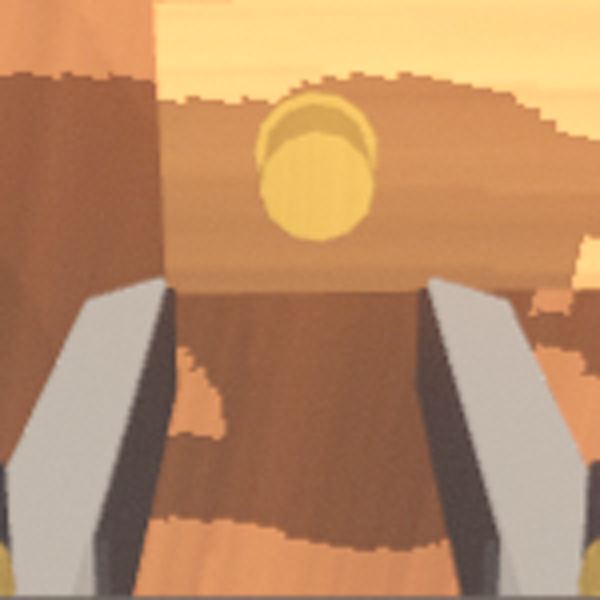

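The bolt head is at (259.2,196.7), against a predicted (256.4,208). That calls for +0.95 cm x and +0.2 cm y, then descend and grip.

Call:
{"fn": "jog_arm", "kwargs": {"steps": [[[0.95,0.2,0,0,3.6],[0.95,0.2,3,0,3.6],[0.95,0.2,6,0,3.6],[0.95,0.2,7.8,0,3.6],[0.95,0.2,7.8,0,3.6],[0.95,0.2,7.8,0,1.8],[0.95,0.2,7.8,0,1.8],[0.95,0.2,7.8,0,1.8]]]}}

```text
t: 15.4
tcp_pos: [509.5, 179.9, 158.9]
orientation: [0.001, 0.633, 0.774, 0.001]
ft_force: [0.5, 0.1, 1.7]
finger_gap: 20.0
grasp_force: 30.0
```

Call:
{"fn": "jog_arm", "kwargs": {"steps": [[[0,0,0,0,1.8],[0,0,0,0,1.8]]]}}

```text
t: 15.6
tcp_pos: [509.6, 180.0, 158.8]
orientation: [0.001, 0.633, 0.774, 0.001]
ft_force: [-0.9, -1.0, 7.7]
finger_gap: 20.5
grasp_force: 30.0
```

Run:
```python
from h import *
st()
```

```text
{'t': 15.6, 'tcp_pos': [509.554, 179.97, 158.814], 'orientation': [0.001, 0.633, 0.774, 0.001], 'q': [0.13, 0.171, 1.932, -0.0, 1.036, -0.071], 'ft_force': [-0.897, -1.012, 7.703], 'finger_gap': 20.508, 'grasp_force': 30.003}
```

Gripped. Lift and carry to the bolt hole.

Call:
{"fn": "jog_arm", "kwargs": {"steps": [[[0,0,-2,0,1.8],[0,0,-4,0,1.8],[0,0,-6,0,1.8],[0,0,-8,0,1.8],[0,0,-8,0,1.8],[0,0,-8,0,1.8]]]}}

```text
t: 16.2
tcp_pos: [508.2, 180.0, 236.7]
orientation: [-0.0, 0.633, 0.774, -0.0]
ft_force: [0.9, -0.3, -2.0]
finger_gap: 20.2
grasp_force: 30.0
```

Run:
```python
from h import *
st();go(540,-135,236,1.85)
```

```text
{'t': 16.2, 'tcp_pos': [508.178, 179.955, 236.699], 'orientation': [-0.0, 0.633, 0.774, -0.0], 'q': [0.13, 0.057, 1.895, 0.0, 1.19, -0.071], 'ft_force': [0.913, -0.307, -2.005], 'finger_gap': 20.232, 'grasp_force': 29.997}
tool cm [-31.5   -3.16   0.07] spin 9.65
```

Call:
{"fn": "jog_arm", "kwargs": {"steps": [[[-4,-0.4,0,1.2,1.8],[-8.5,-0.8,0,2.4,1.8],[-13,-1.3,0,3.6,1.8],[-17.5,-1.8,0,4.8,1.8],[-22,-2.3,0,6,1.8],[-26.5,-2.7,0,7.2,1.8],[-31.5,-3.2,0,9.6,1.8],[-31.5,-3.2,0,9.6,1.8]]]}}

```text
t: 17.0
tcp_pos: [539.5, -139.8, 235.7]
orientation: [-0.0, 0.698, 0.716, -0.001]
ft_force: [0.6, 1.3, -1.0]
finger_gap: 19.9
grasp_force: 30.0
```

Call:
{"fn": "jog_arm", "kwargs": {"steps": [[[0,0,0,0,1.8],[0,0,0,0,1.8],[0,0,0,0,1.8]]]}}

```text
t: 17.3
tcp_pos: [539.5, -133.6, 236.4]
orientation: [-0.001, 0.695, 0.719, -0.0]
ft_force: [-0.4, 0.6, -2.2]
finger_gap: 20.1
grasp_force: 30.0
```

Run:
```python
from h import *
st();c=manip.capture("wrist");save(c,"pics/w9.png",(190,130,320,280),4);p=pose()[0]
print([np.round(proj(c,p-[0,0,h]),1) for h in (78.8,105.8,138.8)],np.round(proj(c,(540,-120.5,68.5)),1))
```

```text
{'t': 17.3, 'tcp_pos': [539.547, -133.611, 236.414], 'orientation': [-0.001, 0.695, 0.719, -0.0], 'q': [-0.447, 0.097, 1.853, 0.0, 1.193, -0.482], 'ft_force': [-0.368, 0.554, -2.232], 'finger_gap': 20.075, 'grasp_force': 29.997}
[array([255.4, 248.2]), array([255.3, 229.9]), array([255.1, 213.1])] [256.  185.9]
```

View pics/w9.png

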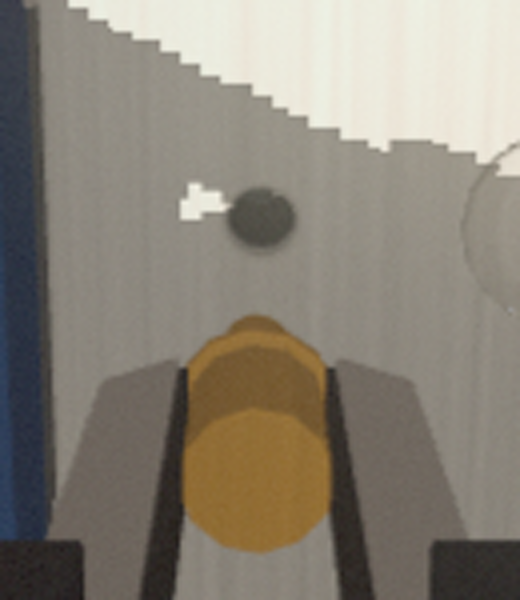

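The hole is at (255.4,184.5) and the bolt's end at about (254.2,215.5), so I need about +1.5 cm tool x and +0.1 cm y. That picture was my 11th, one over the limit, so from here I work on force and numbers only.

Call:
{"fn": "jog_arm", "kwargs": {"steps": [[[0.8,0.1,0,0,1.8],[1.5,0.1,0,0,1.8],[1.5,0.1,1,0,1.8],[1.5,0.1,2,0,1.8],[1.5,0.1,2.5,0,1.8],[1.5,0.1,2.5,0,1.8]]]}}

```text
t: 17.95
tcp_pos: [539.6, -119.9, 210.5]
orientation: [-0.001, 0.695, 0.719, -0.001]
ft_force: [-0.5, -0.1, -0.9]
finger_gap: 20.0
grasp_force: 30.0
```

Run:
```python
from h import *
c=manip.capture("wrist");st();p=pose()[0]
print([np.round(proj(c,p-[0,0,h]),1) for h in (78.8,138.8,140)])
g=cv2.cvtColor(c["img"],cv2.COLOR_RGB2GRAY);r=c["img"]
hsv=cv2.cvtColor(r,cv2.COLOR_RGB2HSV)
print(hsv[190:216:1,255].tolist())
ch=lambda a:"".join("B" if v[1]>100 else("#" if v[2]<115 else ".") for v in a)
for y in range(188,262,2): print(y,ch(hsv[y,225:290]))
```

```text
{'t': 18.0, 'tcp_pos': [540.028, -120.154, 211.275], 'orientation': [-0.001, 0.695, 0.719, -0.0], 'q': [-0.424, 0.124, 1.875, -0.0, 1.145, -0.457], 'ft_force': [-0.689, 0.088, -0.908], 'finger_gap': 20.43, 'grasp_force': 29.997}
[array([256.1, 249. ]), array([255.7, 213.6]), array([255.7, 213.1])]
[[19, 25, 163], [18, 24, 192], [18, 20, 252], [19, 19, 251], [20, 20, 251], [19, 19, 251], [21, 21, 242], [21, 27, 159], [21, 25, 162], [23, 25, 161], [19, 26, 159], [21, 26, 159], [17, 30, 137], [21, 30, 86], [24, 29, 87], [25, 33, 84], [19, 33, 84], [16, 33, 86], [18, 62, 98], [18, 128, 132], [17, 128, 133], [17, 128, 135], [18, 136, 142], [18, 144, 165], [19, 140, 167], [18, 145, 165]]
188 .................................................................
190 .................................................................
192 .................................................................
194 .................................................................
196 .................................................................
198 .......................................................
[... 1480 characters left out ...]

242 ......#####BBBBBBBBBBBBBBBBBBBBBBBBBBBBBBBBBBBBB#####............
244 .....#####BBBBBBBBBBBBBBBBBBBBBBBBBBBBBBBBBBBBBB######...........
246 .....#####BBBBBBBBBBBBBBBBBBBBBBBBBBBBBBBBBBBBBB######...........
248 ....######BBBBBBBBBBBBBBBBBBBBBBBBBBBBBBBBBBBBBB######...........
250 ....######BBBBBBBBBBBBBBBBBBBBBBBBBBBBBBBBBBBBBB######...........
252 ....######BBBBBBBBBBBBBBBBBBBBBBBBBBBBBBBBBBBBBB#######..........
254 ...#######BBBBBBBBBBBBBBBBBBBBBBBBBBBBBBBBBBBBBB#######..........
256 ...########BBBBBBBBBBBBBBBBBBBBBBBBBBBBBBBBBBBBB#######..........
258 ...########.BBBBBBBBBBBBBBBBBBBBBBBBBBBBBBBBBB.#########.........
260 ..#########..BBBBBBBBBBBBBBBBBBBBBBBBBBBBBBBB..#########.........
```

Call:
{"fn": "jog_arm", "kwargs": {"steps": [[[0.1,0.07,0,0,1.8],[0.1,0.07,0.2,0,1.8],[0.1,0.07,0.4,0,1.8],[0.1,0.07,0.5,0,1.8],[0.1,0.07,0.5,0,1.8]]]}}

```text
t: 18.5
tcp_pos: [540.9, -119.1, 207.0]
orientation: [-0.0, 0.695, 0.719, -0.0]
ft_force: [0.5, 0.1, -1.5]
finger_gap: 20.0
grasp_force: 30.0
```

Call:
{"fn": "jog_arm", "kwargs": {"steps": [[[0,0,0.1,0,1.8],[0,0,0.2,0,1.8],[0,0,0.2,0,1.8]]]}}

```text
t: 18.8
tcp_pos: [541.0, -119.1, 205.0]
orientation: [-0.0, 0.695, 0.719, -0.0]
ft_force: [-0.2, -0.2, -0.8]
finger_gap: 20.0
grasp_force: 30.0
```

Call:
{"fn": "jog_arm", "kwargs": {"steps": [[[0,0,0.1,0,1.8],[0,0,0.2,0,1.8],[0,0,0.3,0,1.8],[0,0,0.3,0,1.8]]]}}

```text
t: 19.2
tcp_pos: [541.0, -119.0, 202.0]
orientation: [-0.0, 0.695, 0.719, -0.0]
ft_force: [-0.1, 0.2, -1.9]
finger_gap: 20.2
grasp_force: 30.0
```

Call:
{"fn": "jog_arm", "kwargs": {"steps": [[[0,0,0.1,0,1.8],[0,0,0.2,0,1.8],[0,0,0.2,0,1.8]]]}}

```text
t: 19.5
tcp_pos: [541.0, -119.0, 200.0]
orientation: [-0.0, 0.695, 0.719, -0.0]
ft_force: [-0.0, -0.5, -1.8]
finger_gap: 20.2
grasp_force: 30.0
```

Call:
{"fn": "jog_arm", "kwargs": {"steps": [[[0,0,0.1,0,1.8],[0,0,0.2,0,1.8],[0,0,0.2,0,1.8]]]}}

```text
t: 19.8
tcp_pos: [541.0, -119.1, 198.0]
orientation: [-0.0, 0.695, 0.719, -0.0]
ft_force: [0.0, -0.3, -1.8]
finger_gap: 19.9
grasp_force: 30.0
```

Call:
{"fn": "jog_arm", "kwargs": {"steps": [[[0,0,0.1,0,1.8],[0,0,0.2,0,1.8],[0,0,0.2,0,1.8]]]}}

```text
t: 20.1
tcp_pos: [541.0, -119.1, 196.0]
orientation: [-0.0, 0.695, 0.719, -0.0]
ft_force: [-0.7, 0.5, -0.9]
finger_gap: 19.7
grasp_force: 30.0
```

Past the flange top with no force. Continue.

Call:
{"fn": "jog_arm", "kwargs": {"steps": [[[0,0,0.1,0,1.8],[0,0,0.2,0,1.8],[0,0,0.3,0,1.8],[0,0,0.4,0,1.8],[0,0,0.4,0,1.8]]]}}

```text
t: 20.6
tcp_pos: [541.0, -119.1, 191.9]
orientation: [-0.0, 0.695, 0.719, -0.0]
ft_force: [-0.6, 0.0, -2.0]
finger_gap: 20.1
grasp_force: 30.0
```

Call:
{"fn": "jog_arm", "kwargs": {"steps": [[[0,0,0.1,0,1.8],[0,0,0.2,0,1.8],[0,0,0.3,0,1.8],[0,0,0.4,0,1.8],[0,0,0.4,0,1.8]]]}}

```text
t: 21.1
tcp_pos: [541.0, -119.1, 187.9]
orientation: [-0.0, 0.695, 0.719, -0.0]
ft_force: [-1.2, -0.1, -1.0]
finger_gap: 20.4
grasp_force: 30.0
```

Call:
{"fn": "jog_arm", "kwargs": {"steps": [[[0,0,0.1,0,1.8],[0,0,0.2,0,1.8],[0,0,0.3,0,1.8],[0,0,0.4,0,1.8],[0,0,0.4,0,1.8]]]}}

```text
t: 21.6
tcp_pos: [541.0, -119.0, 183.9]
orientation: [-0.0, 0.695, 0.719, -0.0]
ft_force: [-1.6, 0.3, -1.5]
finger_gap: 20.1
grasp_force: 30.0
```

Call:
{"fn": "jog_arm", "kwargs": {"steps": [[[0,0,0.1,0,1.8],[0,0,0.2,0,1.8],[0,0,0.3,0,1.8],[0,0,0.4,0,1.8],[0,0,0.4,0,1.8]]]}}

```text
t: 22.1
tcp_pos: [541.0, -119.0, 179.9]
orientation: [-0.0, 0.695, 0.719, -0.0]
ft_force: [-1.1, 1.1, -1.0]
finger_gap: 20.2
grasp_force: 30.0
```

Call:
{"fn": "jog_arm", "kwargs": {"steps": [[[0,0,0.1,0,1.8],[0,0,0.2,0,1.8],[0,0,0.2,0,1.8]]]}}

```text
t: 22.4
tcp_pos: [541.0, -119.1, 178.0]
orientation: [-0.0, 0.695, 0.719, -0.0]
ft_force: [-1.4, 1.2, -0.6]
finger_gap: 20.5
grasp_force: 30.0
```

Call:
{"fn": "jog_arm", "kwargs": {"steps": [[[0,0,0.1,0,1.8],[0,0,0.2,0,1.8],[0,0,0.2,0,1.8]]]}}

```text
t: 22.7
tcp_pos: [541.1, -119.1, 177.3]
orientation: [-0.0, 0.695, 0.719, -0.0]
ft_force: [-6.3, 2.1, 8.8]
finger_gap: 20.2
grasp_force: 30.0
```

Call:
{"fn": "jog_arm", "kwargs": {"steps": [[[0,0,0.1,0,1.8],[0,0,0.1,0,1.8]]]}}

```text
t: 22.9
tcp_pos: [541.3, -119.1, 177.3]
orientation: [-0.0, 0.695, 0.719, -0.0]
ft_force: [-9.2, 2.9, 14.7]
finger_gap: 20.2
grasp_force: 30.0
```

Seated exactly at the predicted height. Relieve, release and lift, then verify numerically.

Call:
{"fn": "jog_arm", "kwargs": {"steps": [[[0,0,-0.2,0,1.8],[0,0,-0.2,0,3.6],[0,0,-0.2,0,3.6],[0,0,-0.2,0,3.6],[0,0,-2,0,3.6],[0,0,-5,0,3.6],[0,0,-9,0,3.6],[0,0,-12,0,3.6]]]}}

```text
t: 23.7
tcp_pos: [541.6, -119.3, 297.6]
orientation: [0.001, 0.695, 0.719, 0.001]
ft_force: [0.7, -1.2, -0.5]
finger_gap: 36.0
grasp_force: 0.0
```

Call:
{"fn": "jog_arm", "kwargs": {"steps": [[[0,0,0,0,3.6],[0,0,0,0,3.6],[0,0,0,0,3.6]]]}}

```text
t: 24.0
tcp_pos: [540.5, -118.9, 293.4]
orientation: [-0.001, 0.695, 0.719, -0.0]
ft_force: [-0.8, -0.3, -0.4]
finger_gap: 36.0
grasp_force: 0.0
```

Run:
```python
from h import *
st();c=manip.capture("wrist")
for o in("drift","bolt"):
    for r in manip.trace(o,"wrist")[:1]:
        m=r["mask"];ys,xs=np.nonzero(m);print(o,round(r["confidence"],2),np.round(r["pixel"]),xs.min(),xs.max(),ys.min(),ys.max())
# expected pixel of head tops / collars when home
for n,(x,y),h in(("drift",(603,-209),43),("bolt",(540.5,-120),30)):
    print(n,"top",np.round(proj(c,(x,y,68.5+h))),"collar far edge",np.round(proj(c,(x,y+13,70.5))))
    t=proj(c,(x,y,68.5+h));print(" top near edge row",np.round(proj(c,(x,y-11,68.5+h))[1]))
t=manip.capture("top")
for o in("drift","bolt"):
    for r in manip.spot_in(o,"top")[:1]: print(o,r["pixel"],round(r["confidence"],2),ray(t,r["pixel"],90).round())
```

```text
{'t': 24.0, 'tcp_pos': [540.467, -118.864, 293.417], 'orientation': [-0.001, 0.695, 0.719, -0.0], 'q': [-0.421, 0.029, 1.814, 0.0, 1.301, -0.454], 'ft_force': [-0.766, -0.253, -0.377], 'finger_gap': 36.004, 'grasp_force': 0.0}
drift 0.18 [274. 184.] 189 380 114 298
bolt 0.9 [252. 190.] 241 267 175 205
drift top [319. 293.] collar far edge [312. 260.]
 top near edge row 303.0
bolt top [255. 194.] collar far edge [255. 174.]
 top near edge row 206.0
bolt [84.7, 181.4] 0.37 [629. 440.  90.]
```

The bolt sits at the rows expected for fully home (175–205, predicted 174–206). The drift was seen seated after its release. Handing in.

```bash
python3 -c "
from plant import manip
print(manip.finish_job())"
```

```text
the job is handed in; nothing more can be done
None
```

The drift pin and then the bolt are fully home, seated with about 11 N and 15 N at the wrist, and the job was handed in at about 24 s; I viewed 11 pictures, one over the limit of 10.

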